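Enter a pipe sleeve's bore with sprung inside calipers squeezed to their entry line

TASK

The bore of the standing pipe sleeve is about to be felt with the sprung inside calipers that stand in the wooden tool block. Lift the calipers out of the block, squeeze the legs until the right leg's inner edge stands on the line of the wing (28 mm over the toes) so that the feet will clear the bore, and then lower both feet about 15 mm deep into the sleeve's mouth, without leaning on its wall and without shifting the sleeve or anything else on the bench. Finish while holding the calipers there, upright and still, with the legs squeezed on the line: do not let go and do not let the feet spring out against the wall.

Things in the scene. Friction and masses are not known exactly. Their poses are not given: they have to be found in the camera images.
- calipers: Small sprung steel inside calipers, 93 mm tall, 8 mm thick (x), about 85 g, standing feet down in the block's slot. Origin on the fulcrum pin joining the legs, 83 mm above the soles (84 when squeezed); z up along the tool, y from right leg to left leg (squeeze along y). The bow spring reaches 10 mm above the origin. May be gripped and held either way round.
- grip (a point): Midway between the middles of the knurled finger flats on the legs' outer sides: 34 mm under the origin. The flats are 8 mm wide and run 10 mm above and below this point; here they stand 37 mm apart open and 31 mm, parallel, on the line: 1 mm less here is 2.4 mm less over the toes. Spring push per flat 3.5 N open, 8 N on the line: hold a width, do not close to a stop.
- wing_line (a point): The black line on the wing, a thin flat arc (6 mm high, 54 to 60 mm below the calipers' origin) fixed to the left leg and crossing the front (-x face) of the right one. The right leg's inner edge meets the line when the gap over the toes is 28 mm.
- leg_left_foot (a point): Outermost point of the left (+y) leg's turned-out toe, 1 to 2 mm above its sole; moves with the leg.
- leg_right_foot (a point): The same on the right (-y) leg. The distance between the two foot points is the gap over the toes: 42 mm sprung open, 28 mm on the line.
- leg_left (a joint): Left leg's angle about the fulcrum pin: 0 sprung open, growing as it is squeezed, 0.083 rad on the wing's line, stop at 0.128. Both legs always move together by the same angle; the gap over the toes is 42 mm less 168 mm per rad.
- leg_right (a joint): Right leg's angle, equal to the left one's.
- sleeve: Dull grey pipe sleeve, open at both ends, standing on its end on the bench: 42 mm outside, about 35 mm bore, 60 mm tall, about 0.16 kg, loose. Origin at the centre of its lower end, z along the bore; the mouth is 60 mm above the origin.
- tool_block: Light wooden tool block, fixed to the bench: 60 mm in x, 112 mm in y, 27 mm high. Origin at the centre of its underside. The calipers stand in the slot at its middle, 9.5 mm in x by 49 mm in y, 20 mm deep (slot floor 7 mm above the bench); the small drilled holes are empty. A tall green parts cabinet, 215 mm high, stands at the right of the work: swing the arm over it.
- tin_of_nuts: Bystander: galvanised tin with nuts in it, 70 mm across, 58 mm tall, much wider than the sleeve. Origin at the centre of its underside.
- spanner: Bystander: bright combination spanner lying flat, 217 x 30 x 8 mm. Origin at the centre of its underside.
- c_clamp: Bystander: small blue C clamp lying flat, 137 x 73 x 20 mm. Origin at the centre of its underside.
- rusty_nut: Bystander: rusty hexagon nut lying flat, 28 x 24 x 13 mm. Origin at the centre of its underside.
- bolt: Bystander: bright hexagon bolt lying flat, 58 x 22 x 20 mm. Origin at the centre of its underside.

How it is judged:
By the outcome, as a careful person would: the job done as asked, in the order asked, and still so for the second after the job is handed in, while the arm keeps its last pose, push and grip.
It also fails if it takes over 42 s, if anything falls off the work surface, if the arm or the gripper's body presses on something with over 40 N, if the wrist force passes 120 N, or if a joint passes its speed limit or range.

ROBOT

A 6-joint arm with a two-finger parallel gripper is mounted at the origin on the work surface; the furniture and walls round the work are solid. World frame = base frame: x ahead of the robot, y to its left, z up, the work surface at z = 0. Lengths are in m, angles in rad, forces in N, time in s.
With the tool pointing down it reaches from about 0.275 to 0.725 m from the base axis. Payload 5.6 kg.
Tool frame: the origin (TCP) lies at the very end of the fingers, on their centre line; the grasp point (between the pads) lies 19 mm behind it (env.grip_depth is the distance from the TCP to the grasp point, in m); z points along the fingers, y is the line along which they close (so a half turn about z gives the same grasp; the last joint's range is limited). The gripper opens to 85 mm and grips with 20 to 120 N. Pads are 22 mm wide; open, the fingers measure 114 mm over their backs; the gripper's body (76 mm by 85 mm) begins 54 mm behind the grasp point. The pads swing forward as they close: fully open they stand 13 mm farther back than shut.
Start: joints at [1.592, 0.255, 0.108, 0, -1.424, -0.285], TCP at [0.143, 0.531, 0.211] pointing down, gripper open.
Joint ranges: [-2.95, 2.95], [-1.21, 1.97], [-1.09, 1.5], [-2.87, 1.71], [-2.94, -0.07], [-3.05, 3.05]. Speed limits (rad/s): [2.57, 2.57, 3.14, 3.14, 3.14, 3.14].

INTERFACE

Orientations are given as a unit quaternion [x, y, z, w].
In Python, from plant import env, grab_frame gives the robot as it stands.
- The arm moves only by the tool drive_tool, never from a script. Its argument "series" is one flat list of numbers, 4 for each row, row after row: the shift along the tool's x, y, z in m, then the turn about the tool's z in rad. In form: [dx, dy, dz, roll, dx, dy, dz, roll, ...]. A call has exactly 5 rows; each row shifts and turns the commanded pose from where the row before left it, along the tool's axes as they then stand; what a row does not reach is not made up. A row lasts 1/10 s, in which the tool goes at most 50 mm and 8.59 degrees, less where a joint would pass 70% of its speed; a pose out of reach is approached as far as the arm can. A call is refused whole if a number of a shift passes 0.05 or a number of a turn 0.15, either way. A call with a gripper value outside its range is refused whole. "jaw" is the opening, from 0 (shut) to 1 (fully open), set as the call begins (left out, the last holds). The fingers move at their own pace and stop on an object; "squeeze" is the grip in N (left out, the last holds). Time passes only in rows, so rows that do not move let the fingers close, or fill a call up. It gives the time, the measured TCP pose, the force, the opening and the grip force at its end, in the units of the state.
- env.get_obs(): the state, without advancing time (a new reading comes with each control period).
- grab_frame(name): name is "side" or "top" or "wrist"; returns a dict with "pixels" (480x640x3 uint8, red, green, blue), "vertical_fov" (degrees; the focal length in pixels is half the picture's height over the tangent of half this angle, whatever the lens; pixels are square), "cx", "cy" (the principal point, pixels), "xyz" and "orientation" of the camera in the world. Camera axes: x right, y up, looking along -z (the intrinsics and any distortion apply to the point x, -y, -z); pixel columns grow to the right and rows downward; lengths in m; the calibration is good to about 2 mm. The wrist camera is an equidistant fisheye: a pixel r from the principal point sees the ray r / f radians off the axis. A picture is of the moment at which its call begins. There is no depth.
- env.sign_off(): hands the job in; it is judged then, once.
The state is a dict: "t": time; "joints": joint angles; "qd": joint speeds; "tau": joint torques, N m; "eef_pos": TCP position; "eef_rot": TCP orientation; "wrist_force": force on the tool from outside, world axes, zero at the start; "wrist_torque": the same for the moment, N m; "gripper_width": finger opening in m; "grasp_force": force on a finger pad.
Only numpy, scipy, OpenCV 4.12 (cv2) and the standard library are available. Lean on these libraries where they do the work, as an engineer would, in place of code of your own. Each camera call takes 0.05 s, during which the arm holds its last target. There are 200 camera calls.

## Working session

There is one attempt and no reset: what is moved stays moved. The work goes in short steps, Python scripts to look and compute and a tool call to move; the robot and the scene stay as the last step left them, time stands still between calls to the robot, and variables do not carry over. Pictures are saved under pics/ and viewed, at most 10 in all, crops included, and the job is handed in when it is done.

Besides the shell and the picture viewer there is one more tool, called after "Request:" by a JSON object that holds its "fn" and its "kwargs", one argument or row to a line. drive_tool: Moves the arm, as the interface text tells. Its arguments: {"type":"object","properties":{"series":{"type":"array"},"jaw":{"type":"number"},"squeeze":{"type":"number"}},"required":["series"]}

```bash
mkdir -p pics
cat > h.py <<'E'
import numpy as np, cv2
from scipy.spatial.transform import Rotation as R
from plant import env, grab_frame
def save(n,fn):
    f=grab_frame(n); cv2.imwrite('pics/'+fn+'.png',cv2.cvtColor(np.asarray(f['pixels']),cv2.COLOR_RGB2BGR))
    np.save('pics/'+fn+'.npy',{k:v for k,v in f.items()},allow_pickle=True); return f
def load(fn): return np.load('pics/'+fn+'.npy',allow_pickle=True).item()
def ray(f,u,v,fish=False):
    fl=240/np.tan(np.radians(f['vertical_fov'])/2); x=(u-f['cx']); y=(v-f['cy'])
    if fish:
        r=np.hypot(x,y); t=r/fl; d=np.array([np.sin(t)*x/max(r,1e-9),-np.sin(t)*y/max(r,1e-9),-np.cos(t)])
    else: d=np.array([x/fl,-y/fl,-1])
    return np.array(f['xyz']),R.from_quat(f['orientation']).apply(d)
def onz(f,u,v,z,fish=False):
    o,d=ray(f,u,v,fish); return o+d*(z-o[2])/d[2]
def proj(f,p,fish=False):
    fl=240/np.tan(np.radians(f['vertical_fov'])/2)
    c=R.from_quat(f['orientation']).inv().apply(np.array(p)-f['xyz']); x,y,z=c[0],-c[1],-c[2]
    if fish:
        r=np.hypot(x,y); t=np.arctan2(r,z); return f['cx']+fl*t*x/r, f['cy']+fl*t*y/r
    return f['cx']+fl*x/z, f['cy']+fl*y/z
E
python3 - <<'E'
from h import *
for n in ['side','top','wrist']:
    f=save(n,n+'0'); print(n,f['vertical_fov'],f['cx'],f['cy'],f['xyz'],f['orientation'],[k for k in f])
print(env.get_obs(), env.grip_depth)
E
```

```text
side 53.721247177587394 325.2020562167834 241.8453841617679 [0.3669694  0.85091913 0.57961507] [-0.01812829  0.44815053  0.89313799 -0.0337195 ] ['pixels', 'vertical_fov', 'cx', 'cy', 'xyz', 'orientation']
top 46.38052055636702 318.3638468420022 241.23939000773402 [0.3161238  0.17323371 1.07227811] [-0.04014814  0.02617886  0.71519199 -0.69728274] ['pixels', 'vertical_fov', 'cx', 'cy', 'xyz', 'orientation']
wrist 65.70646984690485 320.11904867793635 240.45937338272665 [0.222432   0.51004113 0.37338218] [ 0.09748585 -0.12674148  0.78367723 -0.60023588] ['pixels', 'vertical_fov', 'cx', 'cy', 'xyz', 'orientation']
{'t': 0.15, 'joints': array([ 1.59161053e+00,  2.55615717e-01,  1.07324527e-01, -3.34679016e-04,
       -1.42390951e+00, -2.84578051e-01]), 'qd': array([-0.00048367, -0.00129948,  0.00326075,  0.00258134, -0.00175367,
       -0.00073144]), 'tau': array([-9.74263312e-04, -3.86941624e+01,  2.38081723e+01,  5.36664248e+00,
       -4.54958659e-03, -3.14591340e-06]), 'eef_pos': array([0.14326108, 0.53060768, 0.21041309]), 'eef_rot': array([ 9.91312682e-01, -1.31524318e-01, -5.67897276e-05,  7.19190326e-04]), 'wrist_force': array([ 0.59434269,  0.50017642, -0.06597646]), 'wrist_torque': array([ 0.01111441,  0.04619098, -0.01472265]), 'grasp_force': 0.0, 'gripper_width': 0.08538491298776046} 0.0187
```

View pics/top0.png

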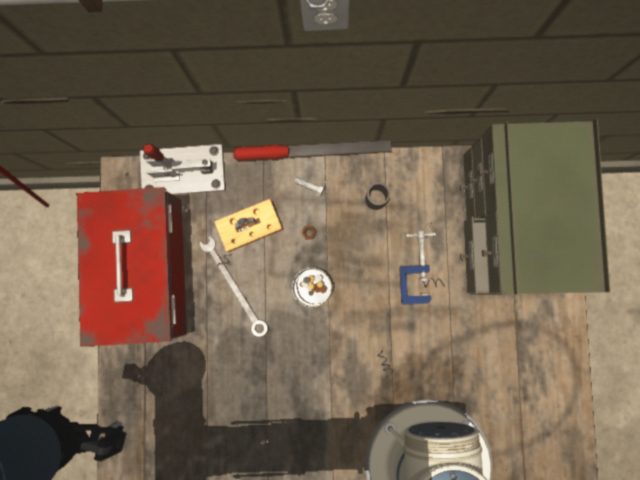

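View pics/side0.png

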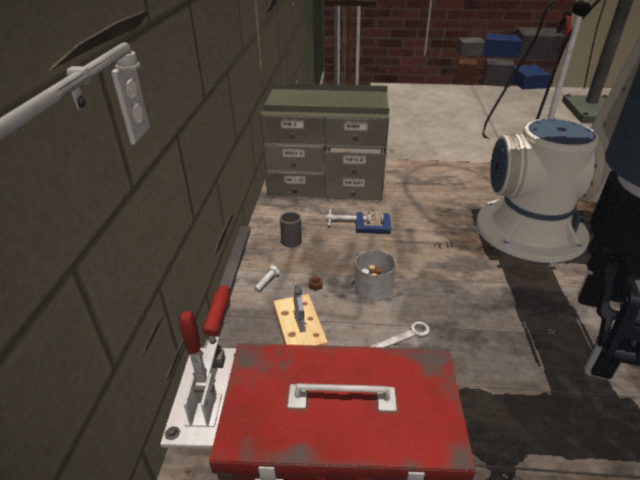

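The top view shows the block at about (248,225) with the calipers in it, the sleeve mouth at about (377,196) and the tin at (313,287). The side view shows the calipers at (300,310) and the sleeve at (290,229), with the red toolbox near the arm.

Run:
```python
from h import *
f=load('top0'); im=cv2.cvtColor(f['pixels'],cv2.COLOR_RGB2HSV)
m=cv2.inRange(im,(15,110,130),(30,255,255)); m=cv2.morphologyEx(m,cv2.MORPH_CLOSE,np.ones((15,15)))
c=max(cv2.findContours(m,0,2)[0],key=cv2.contourArea); r=cv2.minAreaRect(c); b=cv2.boxPoints(r)
P=np.array([onz(f,u,v,.027) for u,v in b]); print('block',r,P.round(4).tolist(),P.mean(0),np.linalg.norm(P[0]-P[1]),np.linalg.norm(P[1]-P[2]))
sub=cv2.cvtColor(f['pixels'],cv2.COLOR_RGB2GRAY)[175:220,355:400]
m=(sub<70).astype(np.uint8); c=max(cv2.findContours(m,0,1)[0],key=cv2.contourArea); e=cv2.fitEllipse(c); print('sl',e, cv2.boundingRect(c))
print(onz(f,355+e[0][0],175+e[0][1],.06), onz(f,377,187,.06))
print('toolbox', [onz(f,u,v,.15).round(3).tolist() for u,v in [(78,192),(165,188),(188,335)]], 'cab',[onz(f,u,v,.215).round(3).tolist() for u,v in [(493,124),(497,292)]],'tin',onz(f,313,287,.058),'nut',onz(f,309,232,.013))
a=f['pixels'][170:270,195:405]; cv2.imwrite('pics/c1.png',cv2.cvtColor(cv2.resize(a,None,fx=3.8,fy=3.8,interpolation=2),4))
```

```text
block ((248.03549194335938, 224.9852294921875), (33.84615707397461, 60.846160888671875), 67.38013458251953) [[0.4582, 0.3899, 0.027], [0.5, 0.2829, 0.027], [0.4398, 0.2593, 0.027], [0.3984, 0.3657, 0.027]] [0.44911938 0.32446144 0.027     ] 0.11481135394478735 0.06458794389669224
sl ((23.56199836730957, 16.852842330932617), (13.4675931930542, 16.07604217529297), 104.99268341064453) (15, 10, 18, 13)
[0.49931657 0.07996083 0.06      ] [0.50837531 0.08249998 0.06      ]
toolbox [[0.497, 0.593, 0.15], [0.5, 0.446, 0.15], [0.255, 0.407, 0.15]] cab [[0.573, -0.087, 0.215], [0.313, -0.079, 0.215]] tin [0.32914233 0.20383373 0.058     ] nut [0.43421223 0.21035505 0.013     ]
```

View pics/c1.png

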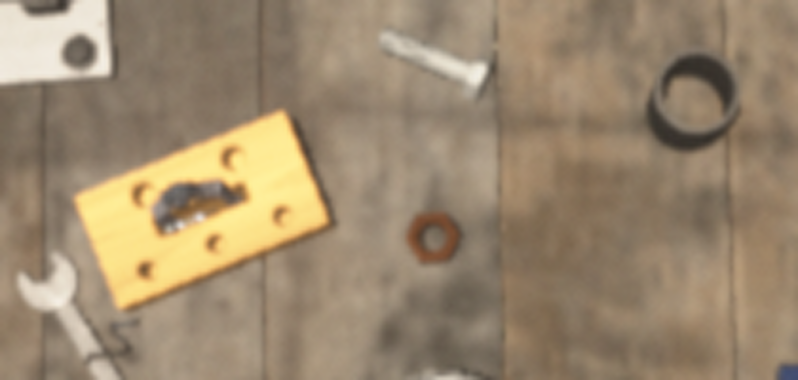

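The crop confirms the block with the calipers along its long axis (yaw about 0.37 rad). The sleeve mouth centre is near (379,194), roughly world (0.498, 0.080). I'll rise, turn and go above the block.

Request:
{"fn": "drive_tool", "kwargs": {
  "series": [0,0,-0.022,-0.127,0,0,-0.022,-0.127,0,0,-0.022,-0.127,0,0,-0.022,-0.127,0,0,-0.022,-0.128]
}}

```text
t: 0.65
eef_pos: [0.1433, 0.5307, 0.3217]
eef_rot: [0.982, 0.188, -0.0, 0.0]
wrist_force: [0.4, -0.2, -0.7]
gripper_width: 0.0851
grasp_force: 0.0
```

Request:
{"fn": "drive_tool", "kwargs": {
  "series": [0.021,0.03,0,0,0.021,0.03,0,0,0.021,0.03,0,0,0.021,0.03,0,0,0.021,0.03,0,0]
}}

```text
t: 1.15
eef_pos: [0.2966, 0.4284, 0.3209]
eef_rot: [0.983, 0.185, -0.0, 0.0]
wrist_force: [0.5, 0.9, -0.8]
gripper_width: 0.0855
grasp_force: 0.0
```

Request:
{"fn": "drive_tool", "kwargs": {
  "series": [0.021,0.03,0,0,0.021,0.03,0,0,0.021,0.03,0,0,0.021,0.03,0,0,0.021,0.03,0,0]
}}

```text
t: 1.65
eef_pos: [0.4491, 0.3268, 0.3208]
eef_rot: [0.983, 0.185, -0.0, 0.0]
wrist_force: [-0.2, 0.8, 0.2]
gripper_width: 0.0855
grasp_force: 0.0
```

Request:
{"fn": "drive_tool", "kwargs": {
  "series": [0,0,0.03,0,0,0,0.03,0,0,0,0.03,0,0,0,0.03,0,0,0,0,0]
}}

```text
t: 2.15
eef_pos: [0.4458, 0.326, 0.1964]
eef_rot: [0.983, 0.185, -0.004, 0.002]
wrist_force: [-0.6, 1.0, 0.4]
gripper_width: 0.0852
grasp_force: 0.0
```

Run:
```python
from h import *
f=save('wrist','w1'); print(f['xyz'],f['orientation'],env.get_obs()['eef_pos'])
```

```text
[0.52337023 0.35696169 0.35879147] [-0.13615283  0.09156846 -0.5565927   0.81442138] [0.44729855 0.32686975 0.1995712 ]
```

View pics/w1.png

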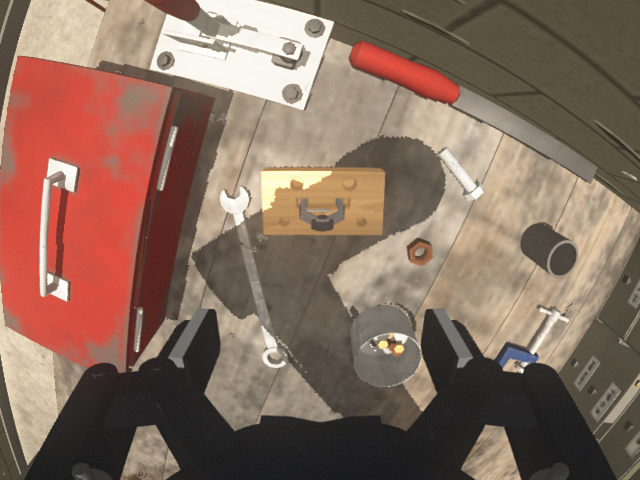

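Run:
```python
from h import *
f=load('w1'); a=f['pixels'][160:245,255:390]; cv2.imwrite('pics/c2.png',cv2.cvtColor(cv2.resize(a,None,fx=5.9,fy=5.9,interpolation=2),4))
hs=cv2.cvtColor(f['pixels'],cv2.COLOR_RGB2HSV); m=cv2.inRange(hs,(12,90,60),(30,255,255)); m[:140]=0;m[260:]=0;m[:,:250]=0;m[:,400:]=0
m=cv2.morphologyEx(m,cv2.MORPH_OPEN,np.ones((7,7)));m=cv2.morphologyEx(m,cv2.MORPH_CLOSE,np.ones((25,25)))
c=max(cv2.findContours(m,0,2)[0],key=cv2.contourArea);print(cv2.boundingRect(c))
for u,v in [(262,170),(384,170),(384,234),(262,234)]: print(onz(f,u,v,.027,1).round(4))
```

```text
(262, 167, 123, 69)
[0.4615 0.3883 0.027 ]
[0.5017 0.2856 0.027 ]
[0.4459 0.2609 0.027 ]
[0.404  0.3685 0.027 ]
```

View pics/c2.png

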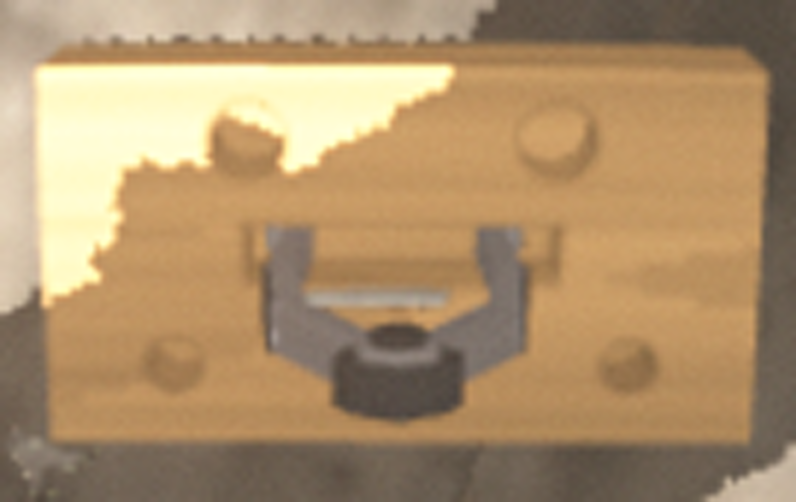

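The crop shows the bow at about (322,221) and the bright wing behind the legs, on the face away from the camera. A half turn will let the wrist camera face the wing and its line.

Request:
{"fn": "drive_tool", "kwargs": {
  "series": [0,0,0,0.15,0,0,0,0.15,0,0,0,0.15,0,0,0,0.15,0,0,0,0.15]
}}

```text
t: 2.7
eef_pos: [0.4491, 0.3287, 0.2037]
eef_rot: [0.982, -0.191, 0.001, -0.001]
wrist_force: [0.3, -0.4, 0.0]
gripper_width: 0.0854
grasp_force: 0.0
```

Request:
{"fn": "drive_tool", "kwargs": {
  "series": [0,0,0,0.15,0,0,0,0.15,0,0,0,0.15,0,0,0,0.15,0,0,0,0.15]
}}

```text
t: 3.2
eef_pos: [0.449, 0.3286, 0.2037]
eef_rot: [0.844, -0.537, 0.001, -0.002]
wrist_force: [0.4, 1.1, -0.1]
gripper_width: 0.0853
grasp_force: 0.0
```

Request:
{"fn": "drive_tool", "kwargs": {
  "series": [0,0,0,0.15,0,0,0,0.15,0,0,0,0.15,0,0,0,0.15,0,0,0,0.15]
}}

```text
t: 3.7
eef_pos: [0.449, 0.3286, 0.2037]
eef_rot: [-0.588, 0.809, 0.0, 0.002]
wrist_force: [-0.9, 0.2, 0.0]
gripper_width: 0.0858
grasp_force: 0.0
```

Request:
{"fn": "drive_tool", "kwargs": {
  "series": [0,0,0,0.15,0,0,0,0.15,0,0,0,0.15,0,0,0,0.15,0,0,0,0.15]
}}

```text
t: 4.2
eef_pos: [0.4491, 0.3286, 0.2037]
eef_rot: [-0.251, 0.968, 0.001, 0.002]
wrist_force: [0.0, -0.0, 0.2]
gripper_width: 0.0857
grasp_force: 0.0
```

Request:
{"fn": "drive_tool", "kwargs": {
  "series": [0,0,0,0.141,0,0,0,0,0,0,0,0,0,0,0,0,0,0,0,0]
}}

```text
t: 4.7
eef_pos: [0.4482, 0.328, 0.2015]
eef_rot: [-0.186, 0.983, 0.0, 0.0]
wrist_force: [0.8, 0.1, 0.7]
gripper_width: 0.0851
grasp_force: 0.0
```

Run:
```python
from h import *
f=load('w1'); print('bow old',onz(f,322.5,221,.097,1),onz(f,323,204,.027,1))
f=save('wrist','w2'); o=env.get_obs(); print(f['xyz'],o['eef_pos'],o['eef_rot'],o['joints'])
u,v=proj(f,[.4533,.3258,.05],1); print(u,v); u=int(u);v=int(v)
a=f['pixels'][v-55:v+55,u-75:u+75]; print(u-75,v-55); cv2.imwrite('pics/c3.png',cv2.cvtColor(cv2.resize(a,None,fx=5,fy=5,interpolation=2),4))
```

```text
bow old [0.45482379 0.32765436 0.097     ] [0.45174891 0.32531157 0.027     ]
[0.37330177 0.29864859 0.36450144] [0.44817674 0.32792654 0.20130667] [-1.85955608e-01  9.82558139e-01  4.86967036e-05  1.15826462e-04] [ 9.13480043e-01  2.68471092e-01  1.01394652e-01  8.22079200e-05
 -1.40348203e+00 -2.11020136e+00]
315.2069131171675 217.95558787399023
240 162
```

View pics/c3.png

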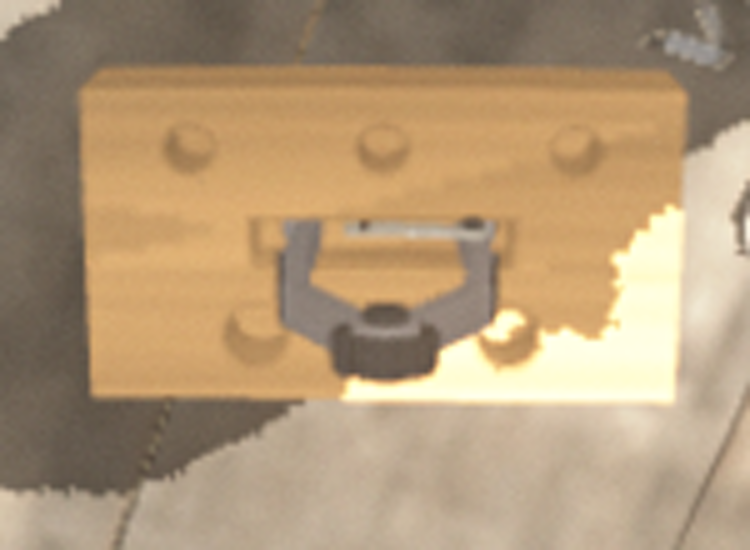

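The crop now shows the wing in front of the legs with its black line at about (362,228), and the bow at (385,345). The line is visible from this side.

Run:
```python
from h import *
f=load('w2'); o=env.get_obs()
b=onz(f,317,231,.097,1); s=onz(f,316.6,210.6,.027,1); print(b,s)
P=np.array([onz(f,240+u/5,162+v/5,.027,1) for u,v in [(80,90),(687,92),(675,402),(92,396)]]);print(P.mean(0),np.linalg.norm(P[0]-P[1]),np.linalg.norm(P[1]-P[2]))
Rt=R.from_quat(o['eef_rot'])
for t in [b,s,P.mean(0)]: print(Rt.inv().apply(t-o['eef_pos']))
```

```text
[0.45032461 0.32668485 0.097     ] [0.45203605 0.3264126  0.027     ]
[0.45272751 0.32671552 0.027     ] 0.11216042606374205 0.06044140183443583
[-0.00151994 -0.00194619  0.10430694]
[-0.00299633 -0.00282869  0.17430726]
[-0.00375067 -0.0027994   0.17430745]
```

Request:
{"fn": "drive_tool", "kwargs": {
  "series": [-0.0035,-0.0025,0.03,0,0,0,0.03,0,0,0,0.03,0,0,0,0,0,0,0,0,0],
  "jaw": 0.6,
  "squeeze": 30
}}

```text
t: 5.25
eef_pos: [0.4527, 0.3268, 0.1118]
eef_rot: [-0.186, 0.983, -0.0, 0.0]
wrist_force: [0.6, -0.5, 1.0]
gripper_width: 0.0511
grasp_force: 0.0
```

Request:
{"fn": "drive_tool", "kwargs": {
  "series": [0,0,0,0,0,0,0,0,0,0,0,0,0,0,0,0,0,0,0,0]
}}

```text
t: 5.75
eef_pos: [0.4524, 0.3269, 0.1114]
eef_rot: [-0.185, 0.983, 0.0, 0.0]
wrist_force: [0.6, 0.2, -0.6]
gripper_width: 0.0512
grasp_force: 0.0
```

Run:
```python
from h import *
f=save('wrist','w3'); o=env.get_obs(); print(o['eef_pos'],o['gripper_width'],o['eef_rot'])
Rt=R.from_quat(o['eef_rot'])
for y in(.0255,-.0255):
  for z in (0,-.01): print(y,z,proj(f,o['eef_pos']+Rt.apply([0.011,y,z]),1))
```

```text
[0.45232272 0.32689106 0.11128895] 0.051257296961584535 [-1.85356892e-01  9.82671257e-01  9.54662914e-05  1.22904235e-04]
0.0255 0 (np.float64(372.6406181160384), np.float64(269.830917490677))
0.0255 -0.01 (np.float64(375.5162068614604), np.float64(278.3909682802371))
-0.0255 0 (np.float64(266.36365592788417), np.float64(269.8200620893661))
-0.0255 -0.01 (np.float64(263.4578326612402), np.float64(278.3786766313987))
```

View pics/w3.png

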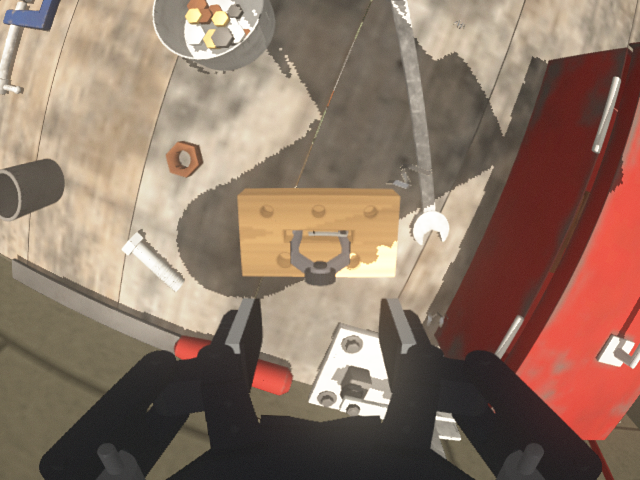

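The tips appear at about (258,299) and (383,299), farther back than I predicted, so I'll check the geometry before descending.

Run:
```python
from h import *
f=load('w3'); o=env.get_obs(); Rt=R.from_quat(o['eef_rot'])
print(R.from_quat(f['orientation']).as_matrix().round(3), Rt.inv().apply(f['xyz']-o['eef_pos']))
for x in(.011,0,-.011):
  for z in (0,-.01,-.02,-.03,-.04): print(x,z,np.round(proj(f,o['eef_pos']+Rt.apply([x,.0256,z]),1),1),np.round(proj(f,o['eef_pos']+Rt.apply([x,-.0256,z]),1),1))
print('bow',proj(f,[.4525,.3263,.097],1))
a=f['pixels'][240:400,200:440]; cv2.imwrite('pics/c4.png',cv2.cvtColor(cv2.resize(a,None,fx=3.3,fy=3.3,interpolation=2),4))
```

```text
[[-0.365 -0.883 -0.295]
 [ 0.931 -0.346 -0.116]
 [ 0.001 -0.317  0.948]] [ 8.03707592e-02  1.36813938e-04 -1.63184385e-01]
0.011 0 [372.8 269.8] [266.2 269.8]
0.011 -0.01 [375.7 278.4] [263.2 278.4]
0.011 -0.02 [378.9 287.9] [260.  287.9]
0.011 -0.03 [382.5 298.6] [256.4 298.5]
0.011 -0.04 [386.4 310.5] [252.5 310.5]
0 0 [371.6 290.4] [267.4 290.4]
0 -0.01 [374.3 299.8] [264.7 299.8]
0 -0.02 [377.3 310.2] [261.7 310.2]
0 -0.03 [380.6 321.7] [258.4 321.7]
0 -0.04 [384.2 334.5] [254.7 334.5]
-0.011 0 [370.4 309.9] [268.7 309.9]
-0.011 -0.01 [372.9 320. ] [266.1 320. ]
-0.011 -0.02 [375.6 331.1] [263.3 331. ]
-0.011 -0.03 [378.7 343.3] [260.3 343.2]
-0.011 -0.04 [382.  356.7] [257.  356.7]
bow (np.float64(318.34231796668973), np.float64(278.58081437065454))
```

View pics/c4.png

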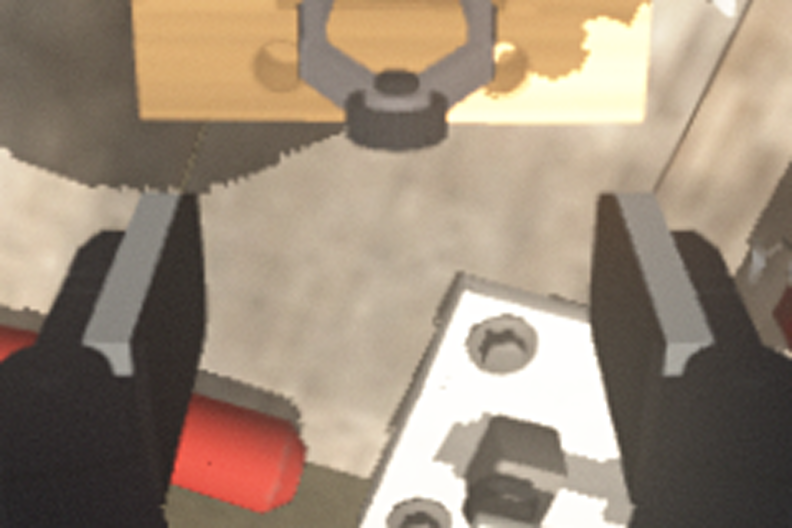

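The dark pad faces have tips at about crop (197,193) and (598,193). That suggests they sit some 20 mm behind the TCP, so I'll cross-check numerically with the side camera.

Run:
```python
from h import *
f=save('side','s1'); f0=load('side0'); o=env.get_obs(); Rt=R.from_quat(o['eef_rot'])
d=np.abs(f['pixels'].astype(int)-f0['pixels']).max(2); g=f['pixels'].max(2)
m=((d>25)).astype(np.uint8)
p=o['eef_pos']
for y in (.0256,-.0256,.045,-.045): print(y,[np.round(proj(f,p+Rt.apply([0,y,z])),0).tolist() for z in (0,-.01,-.02,-.03)])
u0,v0=map(int,proj(f,p)); print(u0,v0)
# intensity columns
for u in range(u0-40,u0+41,4):
    print(u,' '.join('%3d%s'%(g[v,u],'*' if m[v,u] else ' ') for v in range(v0-40,v0+25,3)))
```

```text
0.0256 [[300.0, 293.0], [300.0, 288.0], [299.0, 283.0], [299.0, 277.0]]
-0.0256 [[292.0, 271.0], [291.0, 266.0], [291.0, 261.0], [291.0, 256.0]]
0.045 [[303.0, 302.0], [303.0, 297.0], [303.0, 292.0], [303.0, 286.0]]
-0.045 [[289.0, 263.0], [288.0, 258.0], [288.0, 253.0], [288.0, 248.0]]
295 281
255 134  114  123  125  127  150  153  162  154  168  167  170  149  127  132  159  121  162  164  165  144  123 
259 143  128  145  123  114  150  161  165  163  166  162  171  153  155  222  200  153  131  148   75*  72*  69*
263 144  134  150  128  120  137  153  162  169  163  146  160  185  220  190  108  149  153   69*  69*  69*  67*
267 139  146  155  129  132  141  142  158  165  165  142  223  225  172   87  154  169   73*  67*  61*  63*  58*
271 137  148  145  132  145  139  135  152  200  186  226  207  115   97  153  154  109*  69*  64*  59*  57*  55*
275 133  137  137  141  161  157  161  157  168  218  164  115  133  155  150  147   68*  62*  59*  58* 121* 132*
279 124  137  149  139  158  160  167  162  152  151  166  137  145  137  142  127   53*  62*  60*  65* 139* 138*
283  4
[... 888 characters left out ...]
5  149  143* 125*
315  61*  75*  81*  92  107  120  123  120  122  122  119  111  118   88   84   79   61  159  160  153  153  121 
319 102  124  127  132  130  124  131  121  125  119  117  120  123   86  114   66  107  157  155  155  156  157 
323 127  134  134  135  119  131  127  122  126  119  123  115  126  127  134  157  156  155  138  154  159  153 
327 150  147  151  144  132  127  122  118  121  123  124  123  123  113  119  142  139  147  144  156  158  160 
331 163  155  155  139  132  131  122  125  122  128  135  131  112   98  100  116  119  125  154  161  167  162 
335 163  166  154  145  126  127  127  132  129  123  131  125  113  102   95  111  114  119  128  153  154  154
```

Run:
```python
from h import *
f=load('w3'); o=env.get_obs(); Rt=R.from_quat(o['eef_rot']);p=o['eef_pos']
for x in(.038,.0425):
  print(x,[(z,np.round(proj(f,p+Rt.apply([x,0,z]),1)[1],0)) for z in (-.06,-.073,-.085,-.095,-.105)])
g=f['pixels'].max(2); print([ (v,int(g[v,320])) for v in range(395,440,3)])
s=load('side0'); s1=load('s1')
for z in (.100,.09,.027): print(z,proj(s,[.4525,.3263,z]))
g=s1['pixels'].max(2)
for u in (287,289,291,297,299,301,303,305): print(u,g[250:290,u].tolist())
```

```text
0.038 [(-0.06, np.float64(265.0)), (-0.073, np.float64(284.0)), (-0.085, np.float64(305.0)), (-0.095, np.float64(327.0)), (-0.105, np.float64(354.0))]
0.0425 [(-0.06, np.float64(251.0)), (-0.073, np.float64(268.0)), (-0.085, np.float64(288.0)), (-0.095, np.float64(309.0)), (-0.105, np.float64(335.0))]
[(395, 159), (398, 157), (401, 137), (404, 239), (407, 127), (410, 126), (413, 127), (416, 129), (419, 126), (422, 78), (425, 60), (428, 58), (431, 55), (434, 55), (437, 50)]
0.1 (np.float64(295.80963378090735), np.float64(287.19064396230806))
0.09 (np.float64(296.0687982052684), np.float64(292.1093565291586))
0.027 (np.float64(297.60717744054756), np.float64(321.3064397932051))
287 [22, 21, 20, 21, 18, 14, 25, 21, 27, 72, 121, 139, 134, 128, 123, 120, 123, 127, 125, 121, 124, 128, 124, 131, 142, 143, 146, 142, 139, 140, 147, 156, 163, 162, 161, 154, 144, 104, 71, 64]
289 [18, 25, 22, 21, 23, 27, 26, 21, 28, 82, 118, 128, 126, 127, 130, 130, 135, 133, 134, 129, 133, 135, 129, 145, 160, 163, 158, 154, 150, 142, 151, 160, 168, 168, 167, 158, 151, 140, 103, 71]
291 [27, 27, 26, 24, 22, 23,
[... 311 characters left out ...]
, 54, 48, 44, 46]
299 [24, 22, 24, 24, 25, 24, 23, 28, 29, 25, 27, 23, 28, 26, 25, 28, 23, 23, 25, 23, 28, 26, 30, 25, 26, 27, 24, 29, 26, 24, 23, 28, 44, 92, 112, 101, 75, 62, 53, 53]
301 [26, 21, 24, 24, 27, 21, 22, 23, 29, 24, 24, 29, 27, 30, 28, 29, 23, 28, 22, 24, 29, 26, 21, 22, 24, 23, 26, 26, 26, 23, 22, 28, 61, 106, 122, 128, 138, 142, 125, 91]
303 [33, 25, 24, 20, 21, 21, 28, 24, 26, 22, 27, 25, 27, 33, 32, 27, 22, 24, 26, 25, 22, 29, 25, 28, 25, 25, 22, 26, 26, 27, 26, 35, 84, 118, 123, 121, 129, 141, 153, 153]
305 [34, 24, 24, 28, 25, 25, 26, 27, 22, 26, 21, 26, 26, 27, 27, 25, 26, 23, 27, 32, 31, 32, 27, 27, 28, 24, 23, 23, 26, 25, 31, 55, 100, 119, 120, 111, 122, 138, 149, 154]
```

Request:
{"fn": "drive_tool", "kwargs": {
  "series": [0,-0.0005,0.02,0,0,0,0.02,0,0,0,0.015,0,0,0,0,0,0,0,0,0]
}}

```text
t: 6.35
eef_pos: [0.4527, 0.3264, 0.0565]
eef_rot: [-0.185, 0.983, -0.0, 0.0]
wrist_force: [0.3, -0.9, -0.4]
gripper_width: 0.0511
grasp_force: 0.0
```

Run:
```python
from h import *
f=save('wrist','w4'); o=env.get_obs(); print(o['eef_pos'],o['wrist_force'])
a=f['pixels'][200:350,210:430]; cv2.imwrite('pics/c5.png',cv2.cvtColor(cv2.resize(a,None,fx=3.6,fy=3.6,interpolation=2),4))
```

```text
[0.45301712 0.32678785 0.05701911] [-0.16632925 -1.02404433 -1.27210555]
```

View pics/c5.png

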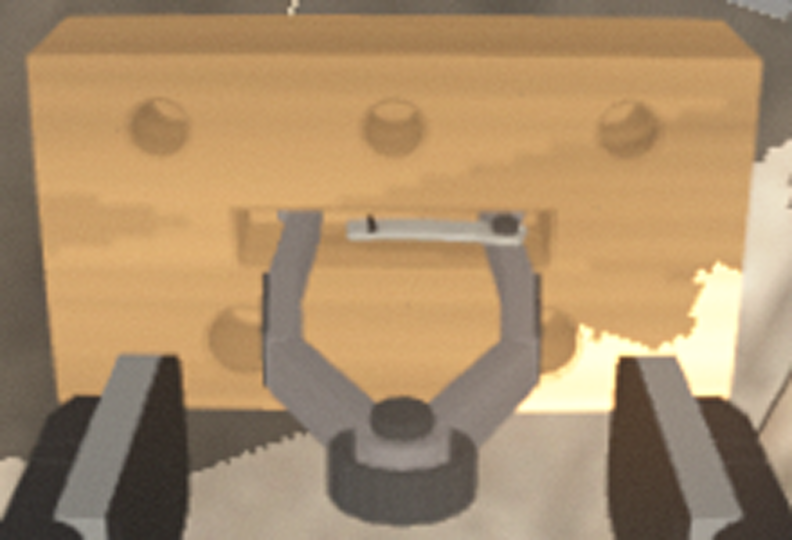

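The calipers sit centred between the pads, with the bow at x=401 and the pads at 183 and 613 in the crop. The flats are still about 20 mm below the tips, so I'll go down to TCP z≈0.030 and grip gently.

Request:
{"fn": "drive_tool", "kwargs": {
  "series": [0,0,0.01,0,0,0,0.01,0,0,0,0.007,0,0,0,0,0,0,0,0,0]
}}

```text
t: 6.9
eef_pos: [0.4524, 0.3262, 0.0289]
eef_rot: [-0.185, 0.983, -0.0, -0.0]
wrist_force: [-0.4, 0.6, 0.5]
gripper_width: 0.0511
grasp_force: 0.0
```

Request:
{"fn": "drive_tool", "kwargs": {
  "series": [0,0,0,0,0,0,0,0,0,0,0,0,0,0,0,0,0,0,0,0],
  "jaw": 0.42,
  "squeeze": 25
}}

```text
t: 7.4
eef_pos: [0.4527, 0.3266, 0.0295]
eef_rot: [-0.185, 0.983, 0.0, 0.0]
wrist_force: [-0.1, -0.6, 1.7]
gripper_width: 0.0361
grasp_force: 4.6
```

Request:
{"fn": "drive_tool", "kwargs": {
  "series": [0,0,0,0,0,0,0,0,0,0,0,0,0,0,0,0,0,0,0,0]
}}

```text
t: 7.9
eef_pos: [0.4527, 0.3266, 0.0294]
eef_rot: [-0.185, 0.983, 0.0, 0.0]
wrist_force: [-0.5, 0.4, 3.6]
gripper_width: 0.036
grasp_force: 4.8
```

Request:
{"fn": "drive_tool", "kwargs": {
  "series": [0,0,-0.005,0,0,0,-0.005,0,0,0,-0.01,0,0,0,-0.015,0,0,0,-0.02,0]
}}

```text
t: 8.4
eef_pos: [0.4519, 0.3258, 0.0843]
eef_rot: [-0.185, 0.983, -0.001, -0.001]
wrist_force: [0.4, -0.5, -0.4]
gripper_width: 0.0364
grasp_force: 3.7
```

Request:
{"fn": "drive_tool", "kwargs": {
  "series": [0,0,-0.025,0,0,0,-0.025,0,0,0,-0.015,0,0,0,0,0,0,0,0,0]
}}

```text
t: 8.9
eef_pos: [0.4521, 0.3263, 0.1489]
eef_rot: [-0.185, 0.983, 0.0, -0.0]
wrist_force: [-0.2, 0.4, -1.3]
gripper_width: 0.036
grasp_force: 3.7
```

Request:
{"fn": "drive_tool", "kwargs": {
  "series": [0,0,0,0,0,0,0,0,0,0,0,0,0,0,0,0,0,0,0,0],
  "jaw": 0.365
}}

```text
t: 9.4
eef_pos: [0.4524, 0.3263, 0.1489]
eef_rot: [-0.185, 0.983, -0.0, -0.0]
wrist_force: [0.7, -0.2, -1.8]
gripper_width: 0.0311
grasp_force: 7.2
```

Request:
{"fn": "drive_tool", "kwargs": {
  "series": [0,0,0,0,0,0,0,0,0,0,0,0,0,0,0,0,0,0,0,0]
}}

```text
t: 9.9
eef_pos: [0.4524, 0.3264, 0.1491]
eef_rot: [-0.185, 0.983, 0.0, 0.0]
wrist_force: [-0.1, 0.9, -0.3]
gripper_width: 0.0313
grasp_force: 7.2
```

Run:
```python
from h import *
f=save('wrist','w5'); o=env.get_obs(); print(o['eef_pos'],o['wrist_force'],o['gripper_width'],o['grasp_force'])
Rt=R.from_quat(o['eef_rot'])
# expected: line (wing) at tool: origin is 15.5 mm... grip at TCP+ .0265 up
for n,zz in (('bow',.0265+.040),('flat',.0265),('wing',.0265-.023),('toe',.0265-.049)): print(n,np.round(proj(f,o['eef_pos']+[0,0,zz],1),1))
u0,v0=200,150
cv2.imwrite('pics/c6.png',cv2.cvtColor(cv2.resize(f['pixels'][150:350,220:420],(600,600),interpolation=2),4))
```

```text
[0.45244367 0.32636532 0.14908493] [-0.46908942 -0.46235989 -0.94182658] 0.031552134299925164 7.203492075204849
bow [319.4 378.6]
flat [319.5 318.4]
wing [319.5 294.1]
toe [319.6 272.6]
```

The force reads 7.2 N against about 8 N on the line, so it may be slightly open. I'll use the last view on the wing and the toes.

Run:
```python
from h import *
f=load('w5'); a=f['pixels'][235:345,250:390]; cv2.imwrite('pics/c7.png',cv2.cvtColor(cv2.resize(a,(763,600),interpolation=2),4))
```

View pics/c7.png

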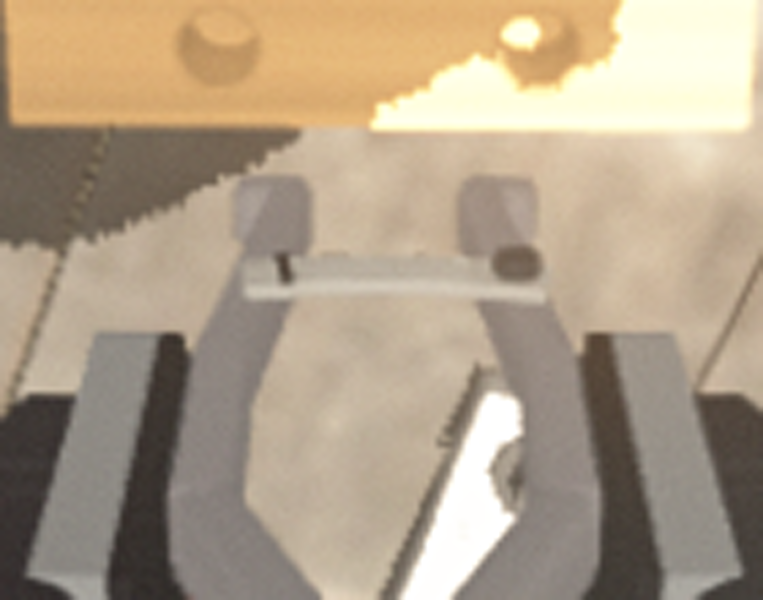

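The view shows the line at about (287,270) and the right leg's inner edge at about 297, so the legs are 1 mm short of the line. The toes span 232 to 540, or about 30.5 mm. Squeezing about 1 mm more.

Request:
{"fn": "drive_tool", "kwargs": {
  "series": [0,0,0,0,0,0,0,0,0,0,0,0,0,0,0,0,0,0,0,0],
  "jaw": 0.353
}}

```text
t: 10.45
eef_pos: [0.4525, 0.3264, 0.1491]
eef_rot: [-0.185, 0.983, -0.0, -0.0]
wrist_force: [0.2, -0.8, -1.4]
gripper_width: 0.0306
grasp_force: 10.0
```

```bash
cat >> h.py <<'E'
def rows(f,vs,u0=250,u1=390): 
    g=cv2.cvtColor(f['pixels'],cv2.COLOR_RGB2GRAY)
    for v in vs: print(v,' '.join(map(str,g[v,u0:u1])))
E
python3 - <<'E'
from h import *
f5=load('w5'); f=save('wrist','w6'); o=env.get_obs(); print(o['gripper_width'],o['grasp_force'])
for q in (f5,f):
    print('toes'); rows(q,(276,278),285,355); print('wing'); rows(q,(283,285,287,290,292,294,296),290,312)
E
```

```text
0.030461172422265554 10.041479701758362
toes
276 172 173 178 176 176 175 174 163 154 157 157 146 138 137 137 137 138 136 139 134 132 141 165 186 192 187 189 188 187 187 189 188 190 184 180 176 175 173 173 173 175 180 182 181 180 179 178 175 165 146 140 143 145 147 147 144 146 143 144 154 164 164 166 172 188 187 187 186 185 185
278 173 174 174 178 176 174 176 165 155 151 140 134 136 139 135 135 135 137 137 135 131 142 164 189 190 192 190 188 188 189 186 189 188 183 180 175 177 178 181 181 184 185 182 183 181 179 177 176 167 147 141 140 142 148 148 147 145 148 145 144 151 163 169 180 186 186 189 184 181 182
wing
283 180 179 168 155 153 161 158 161 163 168 151 86 78 147 171 168 169 168 173 172 174 175
285 178 170 154 140 153 169 171 171 169 170 169 111 73 107 151 168 171 172 177 177 177 177
287 170 153 137 138 153 179 184 184 185 185 187 171 160 171 190 197 197 199 199 201 200 200
290 143 132 137 138 134 139 145 141 139 134 137 131 133 147 167 178 181 180 184 182 182 180
292 134 133 136 132 134 136 132 133 131 131 128 131 145 167 180 177 176 179 180 183 184 181
294 135 133 135 136 136 1
[... 676 characters left out ...]
145 145 150 158 171 182 190 189 185 189 187 187 184 184
wing
283 178 176 169 162 164 160 161 160 157 84 70 119 159 167 168 175 178 172 174 175 172 174
285 176 175 170 171 168 169 170 171 167 127 69 82 155 170 168 172 176 176 178 179 176 176
287 177 176 169 171 183 180 184 184 182 186 158 153 181 190 190 194 194 200 200 201 199 200
290 174 156 137 141 152 152 150 144 141 141 135 136 132 131 135 155 176 181 183 181 185 180
292 156 133 134 135 135 135 136 136 134 132 131 131 129 129 153 174 176 181 180 181 182 180
294 138 135 136 135 138 135 136 135 135 131 131 130 127 140 166 182 182 183 182 182 181 176
296 136 134 136 136 135 136 131 133 133 128 127 129 141 173 187 185 183 184 184 183 184 180
```

Toe width is now 52 px, about 28 mm. Allowing for the leg's thickness (the visible edge is the rear one), the front inner edge meets the line, so I'll carry it over to the sleeve.

Request:
{"fn": "drive_tool", "kwargs": {
  "series": [0.003,-0.013,0,0,0.005,-0.025,0,0,0.006,-0.03,0,0,0.006,-0.03,0,0,0.006,-0.03,0,0]
}}

```text
t: 11.0
eef_pos: [0.4749, 0.1959, 0.1492]
eef_rot: [-0.185, 0.983, -0.0, 0.0]
wrist_force: [0.1, 0.1, -0.8]
gripper_width: 0.0302
grasp_force: 10.0
```

Request:
{"fn": "drive_tool", "kwargs": {
  "series": [0.006,-0.03,0,0,0.006,-0.03,0,0,0.005,-0.03,0,0,0.003,-0.018,0,0,0.002,-0.01,0,0]
}}

```text
t: 11.5
eef_pos: [0.4973, 0.0778, 0.1492]
eef_rot: [-0.184, 0.983, -0.0, 0.0]
wrist_force: [-0.2, 0.1, -1.1]
gripper_width: 0.0302
grasp_force: 10.0
```

Request:
{"fn": "drive_tool", "kwargs": {
  "series": [0,0,0,0,0,0,0,0,0,0,0,0,0,0,0,0,0,0,0,0]
}}

```text
t: 12.0
eef_pos: [0.4973, 0.0804, 0.1491]
eef_rot: [-0.186, 0.983, 0.0, 0.0]
wrist_force: [-1.0, 0.6, -0.2]
gripper_width: 0.0303
grasp_force: 10.0
```

Run:
```python
from h import *
f=save('wrist','w7'); o=env.get_obs(); print(o['eef_pos'],o['eef_rot'],o['gripper_width'],o['grasp_force'],o['wrist_force'])
print(np.round(proj(f,[.497,.08,.06],1),1), np.round(proj(f,[.497,.08,.0],1),1))
for k in range(0,360,45):
    a=np.radians(k); print(k,np.round(proj(f,[.497+.021*np.cos(a),.08+.021*np.sin(a),.06],1),0))
g=cv2.cvtColor(f['pixels'],cv2.COLOR_RGB2GRAY); np.set_printoptions(linewidth=400)
print('cols',list(range(250,390,4)))
for v in range(190,300,4): print(v,' '.join('%3d'%x for x in g[v,250:390:4]))
```

```text
[0.49731156 0.08024935 0.14904589] [-1.85692880e-01  9.82607833e-01  1.86698900e-05 -8.43776449e-06] 0.030482173066837693 10.002488968893886 [ 0.08898327 -0.29164759 -0.74586739]
[319.3 234.9] [319.4 214. ]
0 [309. 260.]
45 [331. 260.]
90 [347. 245.]
135 [347. 224.]
180 [330. 208.]
225 [307. 209.]
270 [292. 225.]
315 [293. 246.]
cols [250, 254, 258, 262, 266, 270, 274, 278, 282, 286, 290, 294, 298, 302, 306, 310, 314, 318, 322, 326, 330, 334, 338, 342, 346, 350, 354, 358, 362, 366, 370, 374, 378, 382, 386]
190 109 110 116 114 106  99  94  95  98  92  87  85  91 100  93 105 108 108 110 111 104  98  96 100  96  92  92  94  90  88  93  90  88  87  81
194 112 112 109 110 106 101  95 103 105  99  93  88  94  92  94 103  92  84  86  93 100  94  97 102  97  93  91  93  90  92  85  81  85  89  86
198 113 117 111 109 106 104 102 103 107 104  96  97 104  92  75  75  76  77  75  76  73  86 101 100  98  94  97  98  92  89  86  82  87  83  88
202 116 121 113 109 104  98 103 109 108 102  99 104 102  78  76  75  77  77  77  74  75  71  78  91  94  99 107 103  99  94  87  90  86  83  85
206 111 116 
[... 2743 characters left out ...]
 201 167 213 219 203 190 193 189 132 152 171 168 173 167 167 166 184 146 126  75  82 189 195 203 199 204 215 211 213 215 213
286 219 223 220 215 198 144 212 217 206 188 191 163 164 131 176 185 184 186 185 183 179 175 162 115 140 189 189 183 202 207 208 213 222 220 215
290 215 215 220 228 215 218 214 206 200 193 194 146 138 128 163 171 181 193 180 165 170 164 130 150 160 184 200 200 213 214 221 220 222 220 216
294 110 113 185 232 164 224 221 206 198 204 140 129 125 123 173 164 177 174 173 178 179 162 121 126 130 134 208 220 218 213 220 220 218 217 219
298 125  85  97 120 102 140 136 140  48 202 131 131 125 165 172 169 173 166 166 172 173 165 170 124 133 128 198  53 138 139 143 214 212 213 215
```

```bash
cat > ring.py <<'E'
from h import *
from scipy.optimize import least_squares
def ring(f,c0,z=.06,lo=86,ks=range(-10,191,5),prt=False):
    g=cv2.GaussianBlur(cv2.cvtColor(f['pixels'],cv2.COLOR_RGB2GRAY),(3,3),0).astype(np.float32)
    c=np.array(proj(f,[*c0,z],1)); P=[]
    for k in ks:
        a=np.radians(k); d=np.array([np.cos(a),np.sin(a)]); r=np.arange(15,33,.25)
        pr=cv2.remap(g,(c[0]+r*d[0]).astype(np.float32)[None],(c[1]+r*d[1]).astype(np.float32)[None],1)[0]
        i=[j for j in range(1,len(r)) if pr[j-1]<lo<=pr[j]]
        if i: P.append(onz(f,*(c+r[i[0]]*d),z,1)[:2])
    P=np.array(P)
    s=least_squares(lambda q:np.hypot(*(P-q[:2]).T)-q[2],[*c0,.0175],loss='soft_l1',f_scale=.0005)
    s2=least_squares(lambda q:np.hypot(*(P-q).T)-.0175,c0,loss='soft_l1',f_scale=.0005)
    print(len(P),s.x.round(4),s2.x.round(4),'rms',np.median(abs(s2.fun)))
    return s2.x
E
python3 - <<'E'
from ring import *
f=load('w7')
for lo in (84,87,90): ring(f,[.497,.08],lo=lo)
o=env.get_obs()
# toes edges in w7 and their world location
print('toes'); rows(f,(274,276,278),285,355)
f6=load('w6')
E
```

```text
41 [0.4987 0.0808 0.0182] [0.4994 0.0811] rms 0.0004867446621101765
41 [0.4989 0.0809 0.0184] [0.4999 0.0813] rms 0.0004507993835891899
41 [0.4989 0.0809 0.0188] [0.5003 0.0815] rms 0.000641605714891684
toes
274 168 196 194 193 194 192 192 192 192 180 158 150 152 151 142 127 128 130 129 131 127 127 125 128 155 189 190 189 189 192 199 202 205 207 210 214 217 221 224 217 206 197 183 182 180 181 163 133 128 132 133 132 131 127 129 126 131 148 153 151 147 164 186 186 182 186 184 184 183 185
276 191 188 186 191 192 188 191 192 198 185 158 149 148 141 129 131 130 128 128 129 129 126 123 129 152 182 183 184 188 196 200 204 209 211 211 214 217 220 215 209 196 187 177 174 177 179 164 133 125 125 130 133 132 129 129 129 130 134 145 151 148 159 180 180 182 181 184 188 185 189
278 191 188 190 189 190 194 195 200 203 196 169 150 139 129 130 129 128 126 128 126 128 124 121 127 150 182 181 186 192 194 201 203 209 211 211 213 213 211 202 193 183 174 175 174 178 182 161 135 121 120 128 131 130 133 130 129 130 130 132 145 158 168 175 175 179 182 185 189 189 194
```

Sleeve centre comes out at about (0.4993, 0.0810) and the toe gap still reads 28 mm. I'll correct by -1.7 mm in x and -0.5 mm in y, then go down to just above the mouth and recheck.

Request:
{"fn": "drive_tool", "kwargs": {
  "series": [-0.0017,-0.0005,0.01,0,0,0,0.018,0,0,0,0.018,0,0,0,0.008,0,0,0,0,0]
}}

```text
t: 12.55
eef_pos: [0.4982, 0.0796, 0.0936]
eef_rot: [-0.185, 0.983, -0.0, -0.002]
wrist_force: [0.4, 0.1, -1.0]
gripper_width: 0.0303
grasp_force: 10.0
```

Request:
{"fn": "drive_tool", "kwargs": {
  "series": [0,0,0,0,0,0,0,0,0,0,0,0,0,0,0,0,0,0,0,0]
}}

```text
t: 13.05
eef_pos: [0.4992, 0.08, 0.0954]
eef_rot: [-0.185, 0.983, 0.0, 0.0]
wrist_force: [0.6, -0.3, -0.8]
gripper_width: 0.0306
grasp_force: 10.0
```

Run:
```python
from ring import *
f=save('wrist','w8'); s=save('side','s8'); o=env.get_obs(); print(o['eef_pos'],o['wrist_force'],o['gripper_width'],o['grasp_force'])
Rt=R.from_quat(o['eef_rot'])
c=proj(f,[.4993,.081,.06],1); print('c',np.round(c,1))
for lo in (80,84,88): ring(f,[.4993,.081],lo=lo,ks=list(range(-10,40,5))+list(range(140,191,5)))
for x in (.004,0,-.004): print('sole',x,np.round(proj(f,o['eef_pos']+Rt.apply([x,.014,.0225]),1),1),np.round(proj(f,o['eef_pos']+Rt.apply([x,-.014,.0225]),1),1))
for k in (0,45,90,135,180,225,270,315):
    d=[.0175*np.cos(np.radians(k)),.0175*np.sin(np.radians(k)),0]; print('bore',k,np.round(proj(f,np.array([.4993,.081,.06])+Rt.apply(d),1),0))
g=cv2.cvtColor(f['pixels'],cv2.COLOR_RGB2GRAY)
print('    ',' '.join('%3d'%x for x in range(280,362,2)))
for v in range(220,304,3): print(v,' ',' '.join('%3d'%x for x in g[v,280:362:2]))
```

```text
[0.49918867 0.07997561 0.09523845] [-0.06341833  0.61242342 -1.3174921 ] 0.030373003854707228 10.014368540723808
c [321.2 264.3]
15 [0.499  0.081  0.0178] [0.4995 0.0812] rms 0.00030130490052942063
17 [0.4989 0.081  0.018 ] [0.4997 0.0814] rms 0.0005085202276285915
18 [0.4991 0.081  0.0183] [0.5003 0.0817] rms 0.0007946508478853063
sole 0.004 [345.5 265.5] [293.7 265.5]
sole 0 [345.3 272.3] [293.9 272.3]
sole -0.004 [345.1 279. ] [294.1 279. ]
bore 0 [321. 235.]
bore 45 [343. 244.]
bore 90 [351. 264.]
bore 135 [342. 284.]
bore 180 [321. 292.]
bore 225 [300. 284.]
bore 270 [291. 264.]
bore 315 [299. 244.]
     280 282 284 286 288 290 292 294 296 298 300 302 304 306 308 310 312 314 316 318 320 322 324 326 328 330 332 334 336 338 340 342 344 346 348 350 352 354 356 358 360
220   106 102 103  97  98 105 109 105  92  73  76  76  78  76  74  74  75  79  78  79  78  78  82  76  81  74  78  77  77  75  73  73  71  74  89  90  93  95  98 104 111
223   109 106 106 106 103 108 106  93  75  76  77  74  79  78  77  74  76  77  78  79  78  80  79  83  80  78  79  77  77  76  77  75  74  73  74  87
[... 3740 characters left out ...]
 103 109 108 109 102
292   110 103 103 102 100 116 129 128 129 128 124 123 112  99  98  99  98  92  88  84  84  84  84  87  89  95  98  97 111 122 121 131 131 129 131 111 138 112 114 166 144
295   107 101 100 100 106 130 130 127 129 126 123 118 105 110  99  95 107  95  96  94  96  94  95  99  98 106 126 144 183 122 122 126 131 133 126 128 153 194 183 175 175
298    63  46  58 119 126 134 131 131 127 124 119 176 180 184 191 189 189 195 200 202 210 216 220 221 205 190 182 184 186 174 121 122 128 129 131 128 134 190  83  50  57
301    48  44  49  98 129 130 133 134 127 123 133 190 187 184 183 184 184 192 203 209 212 216 223 213 193 177 178 183 188 185 135 119 123 128 133 132 132 107  53  47  48
```

Toes centre at u≈320.6 and the bore at u≈321.8, both well inside the rim. A nudge of +0.6 mm in y, then lowering about 27 mm in slow steps.

Request:
{"fn": "drive_tool", "kwargs": {
  "series": [0,0.0006,0,0,0,0,0.004,0,0,0,0.004,0,0,0,0.004,0,0,0,0.003,0]
}}

```text
t: 13.65
eef_pos: [0.4986, 0.0804, 0.0794]
eef_rot: [-0.185, 0.983, -0.0, -0.0]
wrist_force: [-0.2, 0.0, -1.9]
gripper_width: 0.0304
grasp_force: 10.0
```

Request:
{"fn": "drive_tool", "kwargs": {
  "series": [0,0,0.003,0,0,0,0.003,0,0,0,0.003,0,0,0,0.003,0,0,0,0,0]
}}

```text
t: 14.15
eef_pos: [0.4986, 0.0804, 0.0676]
eef_rot: [-0.185, 0.983, -0.0, -0.0]
wrist_force: [0.9, -0.1, -0.5]
gripper_width: 0.0303
grasp_force: 10.0
```

Request:
{"fn": "drive_tool", "kwargs": {
  "series": [0,0,0,0,0,0,0,0,0,0,0,0,0,0,0,0,0,0,0,0]
}}

```text
t: 14.65
eef_pos: [0.499, 0.0805, 0.0682]
eef_rot: [-0.185, 0.983, 0.0, 0.0]
wrist_force: [-0.1, -0.2, -0.7]
gripper_width: 0.0301
grasp_force: 10.0
```

Run:
```python
from ring import *
f=save('wrist','w9'); s=save('side','s9'); o=env.get_obs(); print(o['eef_pos'],o['eef_rot'],o['wrist_force'],o['wrist_torque'],o['gripper_width'],o['grasp_force'])
s8=load('s8');s0=load('side0')
# sleeve moved? compare side views around sleeve base
u,v=map(int,proj(s,[.499,.081,.01])); print(u,v)
for a in (s0,s8,s): g=cv2.cvtColor(a['pixels'],6); print(g[v-4,u-22:u+23].tolist())
c=np.round(proj(f,[.4993,.081,.06],1),1); print('c',c)
g=cv2.cvtColor(f['pixels'],cv2.COLOR_RGB2GRAY)
print('    ',' '.join('%3d'%x for x in range(274,370,2)))
for v in range(238,304,3): print(v,' ',' '.join('%3d'%x for x in g[v,274:370:2]))
```

```text
[0.49890664 0.08051747 0.0681088 ] [-1.85339199e-01  9.82674606e-01  3.49882552e-06  2.13403615e-05] [-0.00914022 -0.55680419 -0.96184139] [-0.0316344  -0.0288498   0.02589913] 0.030353081913473683 10.00736908055842
290 237
[125, 125, 126, 127, 124, 126, 126, 126, 125, 120, 120, 109, 86, 51, 47, 49, 53, 52, 48, 51, 51, 57, 54, 53, 54, 52, 54, 52, 52, 51, 47, 45, 51, 69, 93, 101, 105, 110, 114, 116, 122, 114, 109, 110, 111]
[56, 56, 56, 56, 59, 55, 54, 57, 57, 57, 56, 49, 46, 42, 46, 47, 50, 48, 51, 46, 52, 44, 49, 51, 49, 48, 50, 47, 51, 48, 46, 44, 45, 40, 43, 46, 50, 55, 84, 117, 128, 119, 118, 118, 120]
[58, 56, 60, 58, 56, 59, 57, 58, 59, 54, 53, 52, 46, 46, 48, 46, 50, 52, 47, 49, 51, 51, 49, 51, 48, 49, 49, 48, 48, 45, 42, 45, 40, 40, 44, 45, 46, 52, 85, 120, 125, 121, 119, 118, 118]
c [320.2 284.7]
     274 276 278 280 282 284 286 288 290 292 294 296 298 300 302 304 306 308 310 312 314 316 318 320 322 324 326 328 330 332 334 336 338 340 342 344 346 348 350 352 354 356 358 360 362 364 366 368
238   109 110 110 106 109 110 111 105  79  71  74  75  75  74  75  77  77  79  79  75 
[... 3569 characters left out ...]
78  79  80  79  77  81  78  79  77  78 102 120 121 130 129 128 126 102  75  83  98  95  99 110 109 109 109
295   108 107 107 100  86  89  94  88 130 129 125 127 125 122 121  82  78  79  77  78  78  78  78  79  74  81  82  78  81  80  79  83 116 119 125 130 128 127 128  86  95  91  89 101 115 115 115 114
298   139 138 138  61  42  41  91 124 132 131 129 127 122 121  96  80  79  82  81  78  79  79  78  79  76  79  79  80  80  77  78  78  89 119 121 129 129 130 130 127  95  54  46  53 139 139 136 140
301   137 137 121  45  49  44  98 131 129 132 131 128 123 112  83  78  81  81  80  81  82  80  79  80  80  78  80  77  77  79  78  76  75 108 120 120 129 131 132 131 106  48  46  46 114 137 137 139
```

The feet are in the bore, centred, with no wall force and the sleeve unmoved. Now a finer check of line against edge, averaged over the frames taken at this squeeze.

Run:
```python
from h import *
fs=[load('w%d'%k) for k in (6,8,9)]+[grab_frame('wrist') for _ in range(6)]
G=np.mean([cv2.cvtColor(f['pixels'],6).astype(float) for f in fs],0)
print('    ',' '.join('%3d'%x for x in range(286,310)))
for v in range(264,304): print(v,' ',' '.join('%3.0f'%x for x in G[v,286:310]))
g=np.mean([cv2.cvtColor(f['pixels'],6).astype(float) for f in fs[2:]],0)
for v in range(268,281,2): print(v,g[v,290:300].round(),g[v,340:350].round())
```

```text
286 287 288 289 290 291 292 293 294 295 296 297 298 299 300 301 302 303 304 305 306 307 308 309
264    87  89  90  91  89  89  86  80  72  72  73  73  76  81  82  88  96 101 102 102 104 105 105 105
265    88  90  91  91  89  86  78  71  71  74  78  76  79  80  80  80  88  95  99 101 101 102 102 103
266    88  90  90  90  90  80  73  70  70  75  80  84  88  83  83  84  84  89  93  99 101 101 101 102
267    89  89  89  91  90  79  76  77  77  82  95 112 137 113 111 111 111 111 112 113 115 112 105 101
268    89  90  90  88  87  82  79  78  80  99 123 130 136 132 130 131 128 125 126 127 125 123 114 101
269    91  97  98  90  85  82  79  78  83 109 138 142 144 142 143 138 131 128 128 127 126 125 118 104
270    97  99  96  88  84  82  79  79  87 115 144 148 148 148 147 136 129 128 128 127 126 125 120 104
271    99  98  91  86  84  82  80  79  89 118 147 152 152 151 147 132 128 128 128 126 126 126 120 106
272   100  96  87  83  85  83  82  80  89 119 148 152 154 152 139 130 129 129 128 127 126 125 120 105
273    99  91  85  84  84  83  82  81  89 119 149 153 153 148 130 128 129 128 128 127 
[... 3131 characters left out ...]
 [127. 126. 128. 127. 121. 102.  75.  72.  72.  70.]
270 [ 70.  69.  67.  67.  77. 111. 143. 147. 147. 147.] [141. 148. 147. 147. 143. 127.  97.  73.  71.  72.]
272 [ 71.  70.  70.  68.  81. 116. 148. 151. 154. 151.] [128. 147. 153. 153. 149. 134. 102.  73.  71.  71.]
274 [ 70.  71.  70.  69.  81. 116. 146. 151. 149. 137.] [124. 127. 144. 151. 149. 132. 100.  72.  71.  70.]
276 [ 71.  71.  72.  71.  82. 115. 146. 148. 137. 125.] [126. 124. 128. 142. 147. 131.  97.  72.  69.  70.]
278 [ 72.  72.  72.  71.  73. 100. 137. 139. 126. 126.] [127. 125. 124. 132. 137. 117.  80.  71.  71.  71.]
280 [ 72.  73.  72.  71.  71.  75.  98. 124. 128. 124.] [104.  88.  81.  82.  78.  72.  70.  72.  71.  71.]
```

Leg edge is about 0.3 mm past the line and the toes read about 27.4 mm. I'll ease the jaw by about 0.2 mm.

Request:
{"fn": "drive_tool", "kwargs": {
  "series": [0,0,0,0,0,0,0,0,0,0,0,0,0,0,0,0,0,0,0,0],
  "jaw": 0.356
}}

```text
t: 15.55
eef_pos: [0.4989, 0.0805, 0.0681]
eef_rot: [-0.185, 0.983, 0.0, -0.0]
wrist_force: [-0.4, -0.0, -0.4]
gripper_width: 0.0305
grasp_force: 9.7
```

Request:
{"fn": "drive_tool", "kwargs": {
  "series": [0,0,0,0,0,0,0,0,0,0,0,0,0,0,0,0,0,0,0,0]
}}

```text
t: 16.05
eef_pos: [0.4989, 0.0805, 0.0681]
eef_rot: [-0.185, 0.983, 0.0, 0.0]
wrist_force: [0.4, 1.4, -0.3]
gripper_width: 0.0306
grasp_force: 9.7
```

Run:
```python
from h import *
fs=[grab_frame('wrist') for _ in range(6)]; o=env.get_obs(); print(o['eef_pos'],o['wrist_force'],o['gripper_width'],o['grasp_force'],abs(o['qd']).max())
g=np.mean([cv2.cvtColor(f['pixels'],6).astype(float) for f in fs],0)
for v in (272,274,276): print(v,g[v,292:298].round(),g[v,343:349].round())
for v in (284,286,293,297,301): print(v,g[v,292:306].round())
```

```text
[0.49890314 0.08049297 0.06810272] [-0.34449494 -0.52866544 -0.47598148] 0.030505004534936864 9.66448643244803 0.0025071205704991573
272 [ 68.  70.  90. 125. 147. 152.] [154. 150. 142. 117.  74.  71.]
274 [ 70.  70.  90. 125. 146. 151.] [152. 150. 142. 116.  74.  70.]
276 [ 72.  71.  90. 124. 146. 146.] [142. 148. 134. 103.  71.  70.]
284 [127. 160. 159. 160. 160. 161. 157. 120.  53.  64. 143. 161. 159. 161.]
286 [108. 145. 159. 157. 158. 158. 160. 156.  80.  60. 131. 161. 168. 170.]
293 [126. 128. 127. 127. 127. 126. 125. 123. 120. 119. 121. 116.  95.  77.]
297 [127. 126. 126. 126. 125. 122. 122. 121. 120. 118.  99.  82.  76.  75.]
301 [128. 130. 129. 127. 123. 120. 121. 120. 112.  91.  80.  78.  78.  78.]
```

```bash
python3 -c "
from plant import env
print(env.sign_off())"
```

```text
the job is handed in; nothing more can be done
None
```

The job is handed in: the calipers are held upright and still in the sleeve's mouth, soles about 14.5 mm deep and centred in the bore. The legs are squeezed to the wing line, with the toe gap measuring about 27.8 mm, and neither wrist force nor camera showed any lean on the wall or shift of the sleeve (the verdict is not shown to me).

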